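Refill the clamp-nut hopper through a hand chute

ROBOT

A 7-joint arm with a two-finger parallel gripper is mounted at the origin on the work surface. World frame = base frame: x ahead of the robot, y to its left, z up, the work surface at z = 0. Lengths are in m, angles in rad, forces in N, time in s.
With the tool pointing down it reaches from about 0.4 to 0.925 m from the base axis. Payload 5.6 kg.
Tool frame: the origin (TCP) lies at the very end of the fingers, on their centre line; the grasp point (between the pads) lies 19 mm behind it; z points along the fingers, y is the line along which they close (so a half turn about z gives the same grasp; the last joint's range is limited). The gripper opens to 85 mm and grips with 20 to 120 N. Pads are 22 mm wide; open, the fingers measure 114 mm over their backs; the gripper's body (76 mm by 85 mm) begins 54 mm behind the grasp point. The pads swing forward as they close: fully open they stand 13 mm farther back than shut.
Start: joints at [-1.268, 0.468, -0.012, 1.603, 0.006, 1.071, -0.056], TCP at [0.22, 0.612, 0.231] pointing down, gripper open.
Joint ranges: [-2.53, 2.53], [-0.31, 2.02], [-1.57, 1.55], [0.28, 2.44], [-1.29, 4.43], [0.15, 1.84], [-2.92, 2.92]. Speed limits (rad/s): [2.57, 2.57, 3.14, 3.14, 3.14, 3.14, 3.14].

INTERFACE

Orientations are given as a rotation vector (axis times angle).
In Python, from station import env, release, clamp, monitor, viewer gives the robot as it stands. Calls block until the motion is done:
- env.goto(position, orientation): joint-space move of the TCP to a pose.
- env.move_linear(position, frame=None, speed=0.15): straight line of the TCP; frame=None keeps the orientation; speed is the mean speed in m/s.
- env.goto_joints(angles): joint-space move.
- release() and clamp(newtons=None): open the fingers fully, or close them until they stop; newtons is the grip in N (None keeps the last).
- env.wait(seconds).
- env.inverse_kinematics(position, orientation): joint angles nearest the present ones, or None.
- monitor.read_state(): the state.
- viewer.snapshot(name): name is "side" or "top" or "wrist"; returns the picture (420x560x3 uint8, red, green, blue); there is no depth.
- viewer.camera_params(name): a dict with "fovy" (degrees; the focal length in pixels is half the picture's height over the tangent of half this angle, whatever the lens; pixels are square), "cx", "cy" (the principal point, pixels), "D" ([k1, k2, p1, p2, k3] as OpenCV has them; the pictures are not rectified), "cam_to_world" (4x4, takes a point from camera to world coordinates). Camera axes: x right, y up, looking along -z (the intrinsics and any distortion apply to the point x, -y, -z); pixel columns grow to the right and rows downward; lengths in m; the calibration is good to about 2 mm. A picture is of the moment at which its call begins: read the wrist's pose just before it. camera_params takes no time and is no camera call; for the wrist camera it gives the pose at the moment of the call.
A pose or a line that the arm cannot do raises env.MotionError and nothing moves.
- env.close_job(): hands the job in, once; it reports no verdict.
The state is a dict: "time": time; "qpos": joint angles; "joint_vel": joint speeds; "joint_efforts": joint torques, N m; "tool_pos": TCP position; "tcp_rot": TCP orientation; "ft_force": force on the tool from outside, world axes, zero at the start; "ft_torque": the same for the moment, N m; "gripper_width": finger opening in m.
Only numpy, scipy, OpenCV 4.12 (cv2) and the standard library are available. Lean on these libraries where they do the work, as an engineer would, in place of code of your own. Each camera call takes 0.05 s, during which the arm holds its last target. There are 200 camera calls.

TASK

Pick up the hand chute with its four loose nuts, rest its spout lightly on the front lip of the nut hopper's sprung mouth, and then tip it so that all four nuts slide down into the hopper, keeping the spout resting on the lip until the last nut is in. Never press on the hopper harder than about 1 kg (10 N). Finally stand the empty chute level on the open bench and let go of it, leaving the ink roller, the ink tin and the clamp where they are.

Things in the scene. Friction and masses are not known exactly. Their poses are not given: they have to be found in the camera images.
- chute: Hand chute: straight aluminium channel 170 long (x), 34 wide (y), walls 26 high, inside width 28, floor 3 thick; open at the spout end (-x), closed at the back (+x). About 0.16 kg. Origin: centre of the flat underside; z up. Starts on the bench, spout roughly towards the robot. Nuts stay still in it up to about 10 degrees of tilt; by 30 degrees, spout down, all slide out.
- grip (a point): Centre of the chute's wooden grip bar, straight above chute, 60 above the underside; axes as chute. The bar runs along x: 80 long, 12 wide (y), 24 tall, held by two thin arches at x = +-37 (68 free between them); 22 free below it down to the wall tops. Grip it across y.
- spout (a point): Middle of the lower front edge of the chute's spout (85 in front of the chute's origin, at underside level); axes as chute.
- nut1: Loose steel hex nut, 21 across the corners, 10 thick, 17 g; origin at the centre of its underside. Starts lying flat in the rear part of the chute, in single file.
- nut2: Loose steel hex nut, 21 across the corners, 10 thick, 17 g; origin at the centre of its underside. Starts lying flat in the rear part of the chute, in single file.
- nut3: Loose steel hex nut, 21 across the corners, 10 thick, 17 g; origin at the centre of its underside. Starts lying flat in the rear part of the chute, in single file.
- nut4: Loose steel hex nut, 21 across the corners, 10 thick, 17 g; origin at the centre of its underside. Starts lying flat in the rear part of the chute, in single file.
- hopper: Nut hopper, fixed: clear square bin 100 x 100, 90 high, grey top plate. Origin: centre of its underside; z up. In its top sits an open steel mouth on the same vertical, inside 56 (x) by 46 (y), walls 4 thick. Its low front lip is on the +x side; the side walls rise 22 above the lip, the rear wall (x = -30) 45. The spout comes in over the lip from +x, pointing to -x. Nuts fall through into the bin.
- lip_low (a point): Fixed mark, axes as hopper: middle of the mouth's front lip (a rounded edge along y, 30 in front of the origin) at its lowest setting, 106 above the bench. A stiff collar sets the lip 0 to 40 higher than this mark; that is not measured: feel for it. The mouth then gives downward on a spring: 1 N to start, 5 N at the end of 8 mm; beyond that it is rigid. It springs back.
- brayer: Ink roller lying on the bench: black roller 110 long, 40 thick with a black handle; origin under the roller. Not to be moved.
- ink_tin: Round ink tin, 76 across, 55 high; origin at the centre of its underside. Not to be moved.
- clamp: Flat-lying grey C-clamp about 130 x 90, 14 high; origin at its middle, at bench level. Not to be moved.
Not all that is in view belongs to the job. Of the things that look like the hopper, the smallest one is meant.

How it is judged:
On the way, in this order (a step that is already met when the one before it is completed fails the run):
1. the spout rests on the lip of the hopper's mouth (0.5 N or more) with all four nuts still in the chute (contact force between chute and hopper above 0.5 N and x of spout in the frame of hopper between -0.028 and 0.03 m and y of spout in the frame of hopper between -0.023 and 0.023 m and height (world z) of spout above 0.06 m and z of nut1 in the frame of chute between -0.002 and 0.03 m and x of nut1 in the frame of chute between -0.085 and 0.085 m and z of nut2 in the frame of chute between -0.002 and 0.03 m and x of nut2 in the frame of chute between -0.085 and 0.085 m and z of nut3 in the frame of chute between -0.002 and 0.03 m and x of nut3 in the frame of chute between -0.085 and 0.085 m and z of nut4 in the frame of chute between -0.002 and 0.03 m and x of nut4 in the frame of chute between -0.085 and 0.085 m), for 0.2 s.
2. all four nuts are in the bin while the spout still rests on the lip (contact force between chute and hopper above 0.5 N and x of spout in the frame of hopper between -0.028 and 0.03 m and y of spout in the frame of hopper between -0.023 and 0.023 m and height (world z) of spout above 0.06 m and x of nut1 in the frame of hopper between -0.046 and 0.046 m and y of nut1 in the frame of hopper between -0.046 and 0.046 m and z of each of nut1, nut2, nut3, nut4 in the frame of hopper below 0.055 m and x of nut2 in the frame of hopper between -0.046 and 0.046 m and y of nut2 in the frame of hopper between -0.046 and 0.046 m and x of nut3 in the frame of hopper between -0.046 and 0.046 m and y of nut3 in the frame of hopper between -0.046 and 0.046 m and x of nut4 in the frame of hopper between -0.046 and 0.046 m and y of nut4 in the frame of hopper between -0.046 and 0.046 m), for 0.2 s.
At the end, for the whole second after the job is handed in: All four nuts lie at rest inside the hopper's bin (below its top plate), and the empty chute stands released and still on the bench on its flat underside (within 6 mm of the bench and 0.08 rad of level) (x of nut1 in the frame of hopper between -0.046 and 0.046 m and y of nut1 in the frame of hopper between -0.046 and 0.046 m and z of each of nut1, nut2, nut3, nut4 in the frame of hopper below 0.055 m and x of nut2 in the frame of hopper between -0.046 and 0.046 m and y of nut2 in the frame of hopper between -0.046 and 0.046 m and x of nut3 in the frame of hopper between -0.046 and 0.046 m and y of nut3 in the frame of hopper between -0.046 and 0.046 m and x of nut4 in the frame of hopper between -0.046 and 0.046 m and y of nut4 in the frame of hopper between -0.046 and 0.046 m and height (world z) of chute below 0.006 m and angle between chute's own z axis and vertical below 0.08 rad and linear speed of chute below 0.02 m/s and linear speed of each of nut1, nut2, nut3, nut4 below 0.03 m/s); the robot touches nothing.
It fails at once if the chute presses on the hopper with more than 12 N (contact force between chute and hopper above 12 N).
It fails at once if the ink roller is moved by more than 20 mm (distance of brayer from where it was at the start of the episode above 0.02 m).
It fails at once if the ink tin is moved by more than 20 mm (distance of ink_tin from where it was at the start of the episode above 0.02 m).
It fails at once if the clamp is moved by more than 20 mm (distance of clamp from where it was at the start of the episode above 0.02 m).
It also fails if it takes over 72 s, if anything falls off the work surface, if the arm or the gripper's body presses on something with over 40 N, if the wrist force passes 120 N, or if a joint passes its speed limit or range.

## Working session

There is one attempt and no reset: what is moved stays moved. The work goes in short steps, each a Python script; the robot and the scene stay as the last script left them, time stands still between calls to the robot, and variables do not carry over. Pictures are saved under pics/ and viewed, on a budget of 10 in all, crops included, one or two more only if the job needs it, and the job is handed in when it is done.

```bash
ls; mkdir -p pics; cat > h.py <<'E'
import numpy as np, cv2
from scipy.spatial.transform import Rotation as R
from station import env, release, clamp, monitor, viewer
def snap(n,f):
    im=viewer.snapshot(n); cv2.imwrite('pics/'+f,cv2.cvtColor(im,cv2.COLOR_RGB2BGR)); return im
def K(p): 
    f=210/np.tan(np.radians(p['fovy'])/2); return np.array([[f,0,p['cx']],[0,f,p['cy']],[0,0,1.]])
def ray(p,uv):
    xy=cv2.undistortPoints(np.array([[uv]],float),K(p),np.array(p['D'],float))[0,0]
    T=np.array(p['cam_to_world']); return T[:3,3],T[:3,:3]@np.array([xy[0],-xy[1],-1])
def at(p,uv,z):
    o,d=ray(p,uv); return o+d*(z-o[2])/d[2]
def proj(p,X):
    T=np.array(p['cam_to_world']); c=(np.atleast_2d(X)-T[:3,3])@T[:3,:3]; c=c*[1,-1,-1]
    return cv2.projectPoints(c,np.zeros(3),np.zeros(3),K(p),np.array(p['D'],float))[0][:,0]
E
python3 - <<'E'
from h import *
a=snap('top','a.png');b=snap('side','b.png')
for n in('top','side','wrist'):
    p=viewer.camera_params(n);print(n,p['fovy'],p['cx'],p['cy'],p['D'],np.round(p['cam_to_world'],3).tolist())
s=monitor.read_state();print(s['tcp_rot'],s['ft_force'],s['gripper_width'],s['time'])
E
```

```text
pics
top 45.599595900807884 271.3787401945484 210.4653919382309 [-0.05763665  0.          0.          0.          0.        ] [[-0.027, 0.988, -0.151, 0.357], [-1.0, -0.026, 0.005, -0.004], [0.001, 0.151, 0.989, 1.176], [0.0, 0.0, 0.0, 1.0]]
side 51.44441030560904 289.66705197431725 211.2883317338314 [-0.01238488  0.          0.          0.          0.        ] [[0.994, 0.038, -0.099, 0.424], [-0.105, 0.504, -0.858, -1.012], [0.017, 0.863, 0.505, 0.671], [0.0, 0.0, 0.0, 1.0]]
wrist 62.87558070852809 280.9090479909045 213.35030069796295 [0.00126214 0.         0.         0.         0.        ] [[0.34, -0.898, -0.281, 0.149], [0.941, 0.324, 0.103, 0.637], [-0.001, -0.299, 0.954, 0.373], [0.0, 0.0, 0.0, 1.0]]
[-5.40560841e-01 -3.09455920e+00  2.37058101e-03] [-0.10523484 -0.54856486  0.27120163] 0.08546927113845416 0.1
```

View pics/a.png

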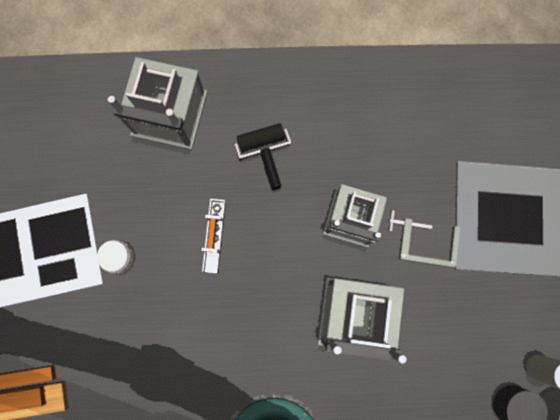

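View pics/b.png

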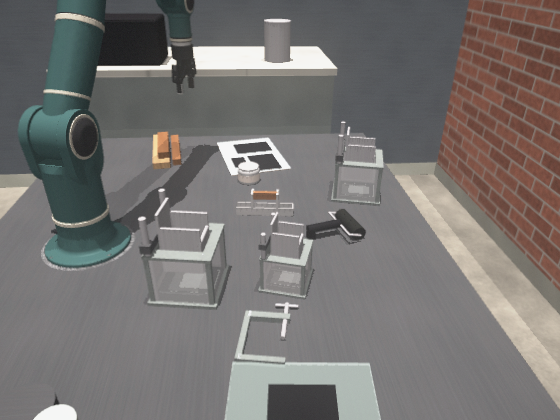

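Hopper candidates in the top picture are at (160,95), (365,315) and (355,213). The last is the smallest, so it's the one to use. The chute is at (213,235) with its spout end at about (210,272). The brayer is at (263,138), the ink tin at (115,257) and the clamp at (428,243). Next is one close crop.

```bash
python3 - <<'E'
import cv2
a=cv2.imread('pics/a.png');c=cv2.resize(a[175:285,195:395],None,fx=4,fy=4,interpolation=cv2.INTER_CUBIC);cv2.imwrite('pics/c.png',c)
E
```

```text
(no output)
```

View pics/c.png

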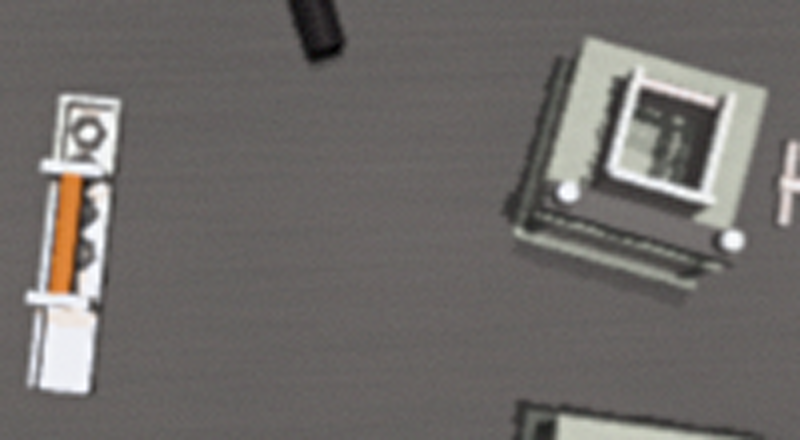

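```bash
python3 - <<'E'
from h import *
p=viewer.camera_params('top')
f=lambda u,v,z: at(p,((u+.5)/4-.5+195,(v+.5)/4-.5+175),z)
q=dict(pl1=f(588,38,.09),pl2=f(768,90,.09),b1=f(515,235,0),b2=f(690,290,0),bk1=f(62,97,.026),bk2=f(120,100,.026),sp1=f(28,387,.026),sp2=f(92,392,.0),g1=f(70,173,.072),g2=f(60,295,.072))
for k,v in q.items(): print(k,v.round(4))
d=lambda a,b:np.linalg.norm(q[a]-q[b]);print(d('pl1','pl2'),d('b1','b2'),d('bk1','bk2'),d('bk1','sp1'),d('g1','g2'))
a=q['pl2']-q['pl1'];print('yaw hopper', np.degrees(np.arctan2(a[0],-a[1])))
a=q['b2']-q['b1'];print(np.degrees(np.arctan2(a[0],-a[1])))
a=q['g1']-q['g2'];print('chute yaw',np.degrees(np.arctan2(a[1],a[0])), (q['g1']+q['g2'])/2)
a=q['bk1']-q['sp1'];print(np.degrees(np.arctan2(a[1],a[0])))
print('hopper centres',(q['pl1']+q['pl2']+q['b1']+q['b2'])/4)
for n in((365,315),(115,257),(263,138),(415,245),(270,183)):print(n,at(p,n,0.02).round(3))
E
```

```text
pl1 [ 0.578  -0.1663  0.09  ]
pl2 [ 0.5461 -0.2648  0.09  ]
b1 [ 0.4787 -0.1308  0.    ]
b2 [ 0.4432 -0.2329  0.    ]
bk1 [0.5641 0.1333 0.026 ]
bk2 [0.5614 0.0994 0.026 ]
sp1 [0.396  0.1543 0.026 ]
sp2 [0.3931 0.1204 0.    ]
g1 [0.5126 0.1237 0.072 ]
g2 [0.4447 0.1299 0.072 ]
0.10356976126860816 0.10804793045839796 0.03401891122506641 0.16932975976267814 0.06824279184524698
yaw hopper -17.941588405583353
-19.15270733813279
chute yaw -5.205755131115073 [0.47863346 0.12681698 0.072     ]
-7.132348903876788
hopper centres [ 0.51149083 -0.19870514  0.045     ]
(365, 315) [ 0.287 -0.216  0.02 ]
(115, 257) [0.434 0.357 0.02 ]
(263, 138) [0.71  0.006 0.02 ]
(415, 245) [ 0.443 -0.341  0.02 ]
(270, 183) [ 0.599 -0.008  0.02 ]
```

```bash
cat >> h.py <<'E'
def Rc(yaw,th=0):   # chute orientation; th>0 = spout down (rad)
    return R.from_euler('z',yaw)*R.from_euler('y',-th)
TOOL=R.from_matrix(np.array([[-1,0,0],[0,1,0],[0,0,-1.]]))  # tool axes in chute frame (x to spout, z down)
def rv(yaw,th=0): return (Rc(yaw,th)*TOOL).as_rotvec()
CY=np.radians(-6.5); CP=np.array([.4786,.1268,0])
HY=np.radians(-18.3); HP=np.array([.5115,-.1987,0])
G=np.array([0,0,.041])   # TCP in chute frame
def hop(x,y,z): return HP+R.from_euler('z',HY).apply([x,y,z])
def pose(pt,loc,th=0,yaw=None): # TCP pos so chute-local point loc is at world pt
    yaw=HY if yaw is None else yaw
    return np.asarray(pt)+Rc(yaw,th).apply(G-np.asarray(loc))
E
python3 - <<'E'
from h import *
for z in(.1,.146,.2):
  for th in(0,20,35,40):
    q=env.inverse_kinematics(pose(hop(.03,0,z),[-.067,0,0],np.radians(th)),rv(HY,np.radians(th)))
    print(z,th,None if q is None else np.round(q,2))
env.goto(CP+[0,0,.18],rv(CY))
p=viewer.camera_params('wrist');np.save('pw.npy',p,allow_pickle=True);snap('wrist','d.png');s=monitor.read_state();print(s['time'],s['ft_force'],s['tool_pos'])
E
```

```text
0.1 0 [-0.12  0.62  0.6   1.72 -0.42  0.94  1.9 ]
0.1 20 [-0.13  0.4   0.54  2.02 -0.48  0.46  1.99]
0.1 35 [ 0.9   0.37 -0.68  2.18  1.4   0.23  0.25]
0.1 40 [ 0.88  0.35 -0.64  2.25  2.06  0.22 -0.41]
0.146 0 [-0.18  0.58  0.7   1.69 -0.42  1.03  1.91]
0.146 20 [-0.17  0.33  0.57  1.99 -0.36  0.55  1.88]
0.146 35 [ 0.72  0.24 -0.46  2.16  0.63  0.19  0.97]
0.146 40 [ 1.11  0.31 -0.89  2.21  1.51  0.24  0.16]
0.2 0 [-0.25  0.55  0.81  1.64 -0.43  1.14  1.92]
0.2 20 [-0.22  0.26  0.62  1.94 -0.27  0.66  1.8 ]
0.2 35 [ 0.01  0.11  0.32  2.15 -0.11  0.29  1.67]
0.2 40 [ 0.36  0.09 -0.06  2.2   0.09  0.16  1.47]
2.1417 [0.43537048 0.03787561 0.85770579] [0.4786223  0.12784923 0.18003991]
```

View pics/d.png

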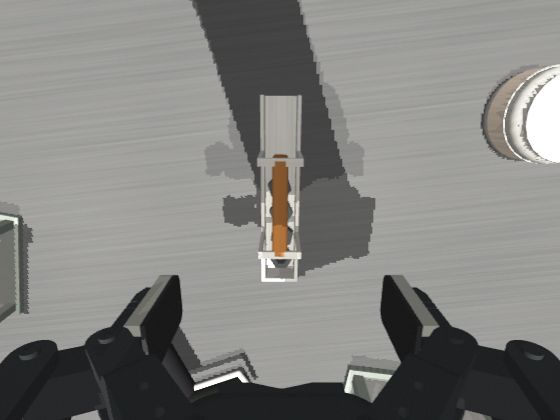

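Wrist view: the chute's spout end is at (281,97), its closed back at (280,281) and the bar from (281,155) to (280,255). The nuts are in the rear half. Pouring comes close to joint limits with a square grasp, so I'll grasp with the tool leaned back 20°.

```bash
cat >> h.py <<'E'
LEAN=np.radians(20)
def rv(yaw,th=0): return (Rc(yaw,th-LEAN)*TOOL).as_rotvec()
G=np.array([0,0,.060])+.019*np.array([-np.sin(LEAN),0,-np.cos(LEAN)])
E
python3 - <<'E'
from h import *
p=np.load('pw.npy',allow_pickle=True).item()
A=(at(p,(262,97),.026)+at(p,(300,97),.026))/2;B=(at(p,(262,281),.026)+at(p,(298,281),.026))/2
print('c',(A+B)/2,np.linalg.norm(A-B),'yaw',np.degrees(np.arctan2(*(B-A)[[1,0]])))
print('bar',(at(p,(281,162),.072)+at(p,(280,252),.072))/2)
for z in(.1,.146,.2):
  for th in(0,20,35):
    q=env.inverse_kinematics(pose(hop(.03,0,z),[-.067,0,0],np.radians(th)),rv(HY,np.radians(th)))
    print(z,th,None if q is None else np.round(q,2))
for z in (0,.1,.2):
    q=env.inverse_kinematics(CP+Rc(CY).apply(G)+[0,0,z],rv(CY));print(None if q is None else np.round(q,2))
E
```

```text
c [0.47970028 0.12773428 0.026     ] 0.16802964488615227 yaw -6.777941662857415
bar [0.47735872 0.12804506 0.072     ]
0.1 0 [ 0.03  0.77  0.46  1.44 -0.29  1.37  1.79]
0.1 20 [-0.02  0.52  0.44  1.76 -0.27  0.92  1.79]
0.1 35 [-0.05  0.36  0.44  2.   -0.29  0.57  1.82]
0.146 0 [ 0.02  0.72  0.47  1.41 -0.26  1.44  1.78]
0.146 20 [-0.03  0.47  0.46  1.73 -0.24  1.01  1.77]
0.146 35 [-0.11  0.3   0.5   1.96 -0.25  0.66  1.78]
0.2 0 [ 0.03  0.67  0.47  1.36 -0.24  1.53  1.76]
0.2 20 [-0.05  0.41  0.48  1.67 -0.21  1.11  1.74]
0.2 35 [-0.16  0.23  0.56  1.91 -0.19  0.78  1.73]
[-0.43  0.66  0.23  1.89 -0.31  0.97  1.46]
[-0.45  0.5   0.25  1.85 -0.25  1.15  1.39]
[-0.46  0.38  0.26  1.78 -0.21  1.34  1.34]
```

```bash
sed -i 's/^CY=.*/CY=np.radians(-6.8); CP=np.array([.4788,.1276,0])/' h.py
python3 - <<'E'
from h import *
T=CP+Rc(CY).apply(G)
env.goto(T+[0,0,.09],rv(CY)); env.move_linear(T,speed=.08)
f0=monitor.read_state()['ft_force']
clamp(90); s=monitor.read_state();print(s['gripper_width'],s['tool_pos']-T,f0,s['ft_force'],s['time'])
env.move_linear(T+[0,0,.03],speed=.05);env.wait(.2); s=monitor.read_state();print(s['gripper_width'],s['ft_force'],s['ft_torque'])
env.move_linear(T+[0,0,.2],speed=.12)
snap('side','e0.png');snap('wrist','e.png'); p=viewer.camera_params('wrist')
s=monitor.read_state();print(s['ft_force'],s['time'])
E=lambda x,y,z:s['tool_pos']+Rc(CY).apply(np.array([x,y,z])-G)
print(proj(p,[E(-.085,.0,0),E(-.085,.017,.026),E(-.085,-.017,.026),E(.085,0,.026)]).round(1))
a=cv2.imread('pics/e0.png')[60:260,170:370];b=cv2.imread('pics/e.png')
cv2.imwrite('pics/e2.png',np.hstack([cv2.resize(a,(400,400)),b[:400,100:500]]))
E
```

```text
0.010994831980092122 [5.74574646e-05 3.50387213e-05 1.03892873e-04] [ 0.70986928 -0.79069526  0.09593724] [-0.4529925   0.33667692  1.73018268] 4.4667
0.010543802235514188 [-0.9432688  -0.23482628 -2.18798626] [-0.10782636 -0.45607806 -0.02862998]
[ 0.89545657  0.83378274 -2.37949922] 7.0833
[[280.2 135.5]
 [312.8 121.8]
 [247.4 121.8]
 [280.4 459.6]]
```

View pics/e2.png

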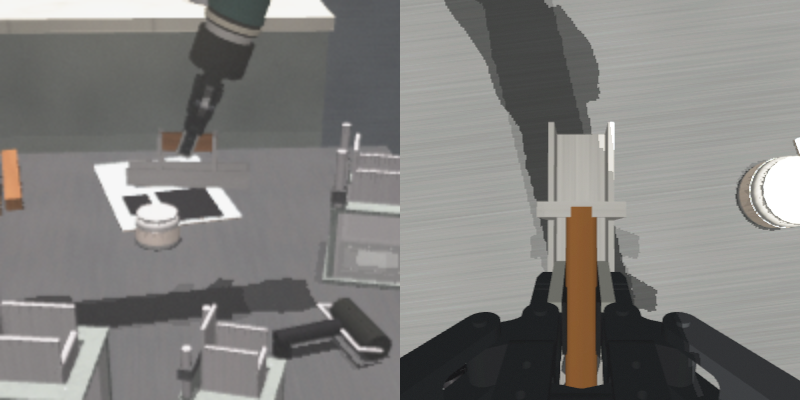

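The chute is level in the grip: the wall tips project to (313,122) and (247,122), and they're seen at about (314,122) and (249,122). Next, move to just in front of the hopper and look.

```bash
python3 - <<'E'
from h import *
T=pose(hop(.085,0,.23),[-.085,0,0])
env.move_linear(T,rv(HY),speed=.13); env.wait(.3)
s=monitor.read_state();p=viewer.camera_params('wrist');np.save('pf.npy',p,allow_pickle=True);snap('wrist','f.png')
print(s['time'],s['ft_force'],s['tool_pos']-T)
for z in(.106,.126,.146):
  print(z,proj(p,[hop(.03,.023,z),hop(.03,-.023,z),hop(-.028,.023,z+.045),hop(-.028,-.023,z+.045)]).round(0).tolist())
print('plate',proj(p,[hop(x,y,.09) for x in(-.05,.05) for y in(-.05,.05)]).round(0).tolist())
im=cv2.imread('pics/f.png');cv2.imwrite('pics/f2.png',cv2.resize(im[0:260,90:450],None,fx=2.2,fy=2.2,interpolation=cv2.INTER_CUBIC))
E
```

```text
10.8167 [-0.86132156 -0.19742888 -2.26176333] [-2.35041435e-06  6.39619871e-05  2.49913915e-05]
0.106 [[304.0, 114.0], [256.0, 114.0], [308.0, 28.0], [253.0, 28.0]]
0.126 [[306.0, 107.0], [255.0, 107.0], [310.0, 13.0], [251.0, 13.0]]
0.146 [[307.0, 98.0], [253.0, 98.0], [312.0, -4.0], [248.0, -4.0]]
plate [[231.0, 42.0], [329.0, 42.0], [231.0, 139.0], [330.0, 139.0]]
```

View pics/f2.png

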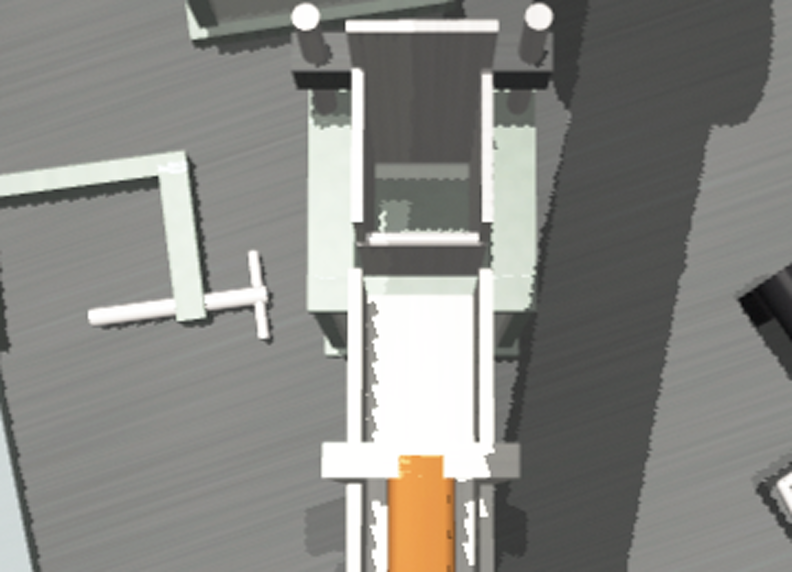

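The mouth and chute line up well. Mouth centre is at column ≈282.4 and chute centre at ≈281.4, so I shift 1 mm. The lip row of ≈108 implies a lip height of about 0.127. Now insert and feel for it.

```bash
sed -i 's/^HP=.*//; s/HP=np.array.*/HP=np.array([.5115,-.1987,0])+R.from_euler("z",np.radians(-18.3)).apply([.0015,.001,0])/' h.py
cat >> h.py <<'E'
def fz(n=12):
    a=[]
    for _ in range(n): env.wait(.02); a.append(monitor.read_state()['ft_force'])
    return np.mean(a,0)
SX=.012
E
python3 - <<'E'
from h import *
P=lambda z:pose(hop(SX,0,z),[-.085,0,0])
env.move_linear(P(.23),rv(HY),speed=.1)
env.move_linear(P(.145),rv(HY),speed=.06); env.wait(.2)
b=fz(25);print('base',b,monitor.read_state()['time'])
z=.145; hit=None
while z>.106:
    z-=.001; env.move_linear(P(z),rv(HY),speed=.02); f=fz(8)-b; print(round(z,4),f.round(2))
    if f[2]>.9: break
for _ in range(2):
    z-=.001; env.move_linear(P(z),rv(HY),speed=.02); f=fz(10)-b; print(round(z,4),f.round(2))
    if f[2]>3: break
s=monitor.read_state();print(s['time'],s['tool_pos']-P(z))
np.save('st.npy',np.array([z,*b])); snap('side','g0.png');snap('wrist','g1.png')
a=cv2.imread('pics/g0.png')[170:310,210:410];c=cv2.imread('pics/g1.png')
cv2.imwrite('pics/g.png',np.hstack([cv2.resize(a,(500,350),interpolation=2),c[:350,130:430]]))
E
```

```text
base [ 3.27991476e-02  1.53556092e-03 -2.35830746e+00] 13.9167
0.144 [-0.1   0.32  0.01]
0.143 [-0.06 -0.14 -0.1 ]
0.142 [0.23 0.15 0.13]
0.141 [ 0.02 -0.02 -0.03]
0.14 [-0.14 -0.42  0.19]
0.139 [-0.31  0.04 -0.06]
0.138 [-0.15 -0.33 -0.1 ]
0.137 [-0.28 -0.03  0.01]
0.136 [-0.3  -0.25 -0.05]
0.135 [-0.14 -0.17  0.15]
0.134 [ 0.44 -0.05 -0.16]
0.133 [ 0.27  0.07 -0.2 ]
0.132 [ 0.03  0.02 -0.02]
0.131 [-0.04  0.03  0.01]
0.13 [ 0.11  0.2  -0.07]
0.129 [-0.07  0.06  0.01]
0.128 [-0.53 -0.16  0.06]
0.127 [-0.07 -0.06 -0.07]
0.126 [-0.16  0.55  0.48]
0.125 [0.23 0.23 1.25]
0.124 [ 0.19 -0.13  1.99]
0.123 [ 0.24 -0.22  2.31]
22.4167 [ 1.90672304e-05 -1.07713629e-05  6.28841451e-05]
```

View pics/g.png

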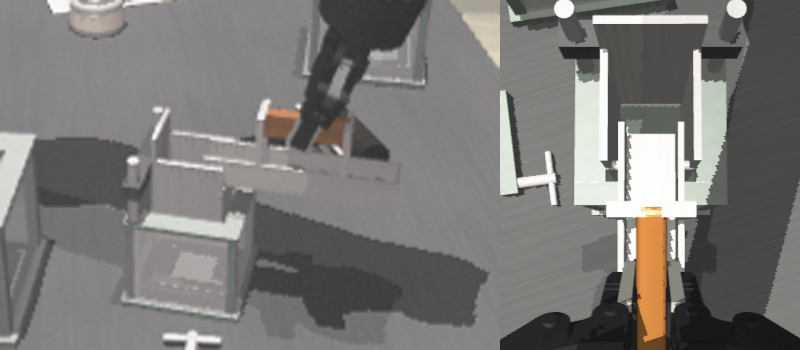

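Contact was felt at spout height ≈0.126, now pressing about 2.3 N. The pictures show the spout inside the mouth, over the lip and between the side walls. Next, tilt about the lip with force regulation.

```bash
python3 - <<'E'
from h import *
z,*b=np.load('st.npy');z-=.001
L=lambda z,th:pose(hop(.03,0,z),[SX-.03-.085+.036,0,0],th)
L=lambda z,th:pose(hop(.03,0,z),[-.085+(.03-SX),0,0],th)
for d in (0,4,8,12,16,20,24,28,31,33):
    th=np.radians(d); env.move_linear(L(z,th),rv(HY,th),speed=.02); f=fz(10)-b; print(d,round(z,4),f.round(2),end=' ')
    e=3.2-f[2]
    if abs(e)>.6: z-=np.clip(e*.0015,-.0015,.0015); env.move_linear(L(z,th),rv(HY,th),speed=.02); print('->',round(z,4))
    else: print()
env.wait(1); f=fz(25)-b; s=monitor.read_state();print(f,s['time'],s['qpos'].round(2) if hasattr(s['qpos'],'round') else s['qpos'])
np.save('st2.npy',np.array([z,33,*b])); snap('side','h0.png');snap('wrist','h1.png')
a=cv2.imread('pics/h0.png')[170:310,210:410];c=cv2.imread('pics/h1.png')
cv2.imwrite('pics/h.png',np.hstack([cv2.resize(a,(500,350),interpolation=2),c[:350,130:430]]))
E
```

```text
0 0.122 [0.52 0.07 3.17] 
4 0.122 [-0.52 -0.28  2.71] 
8 0.122 [-1.2  -0.09  3.16] 
12 0.122 [-1.25  0.42  2.86] 
16 0.122 [-1.73  0.54  2.99] 
20 0.122 [-2.05  0.47  3.12] 
24 0.122 [-2.35  0.39  3.88] -> 0.123
28 0.123 [-2.56  0.77  3.41] 
31 0.123 [-3.03  0.77  3.45] 
33 0.123 [-2.96  0.72  3.37] 
[-2.94693803  0.30657671  3.33136616] 29.575 [-0.05  0.35  0.44  1.95 -0.25  0.66  1.78]
```

View pics/h.png

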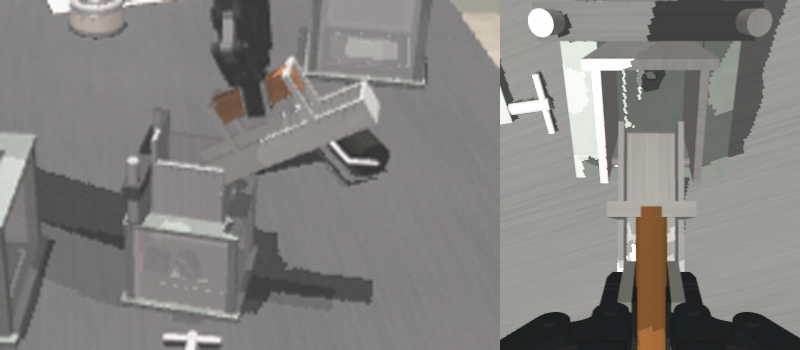

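```bash
python3 - <<'E'
import cv2,numpy as np
a=cv2.imread('pics/h0.png')[235:300,252:322];c=cv2.imread('pics/h1.png')[40:290,220:350]
f=lambda i,w,h:np.clip(cv2.resize(i,(w,h),interpolation=2)*1.4,0,255)
cv2.imwrite('pics/i.png',np.hstack([f(a,520,500),f(c,260,500)]))
E
```

```text
[ WARN:0@0.105] global loadsave.cpp:1063 imwrite_ Unsupported depth image for selected encoder is fallbacked to CV_8U.
```

View pics/i.png

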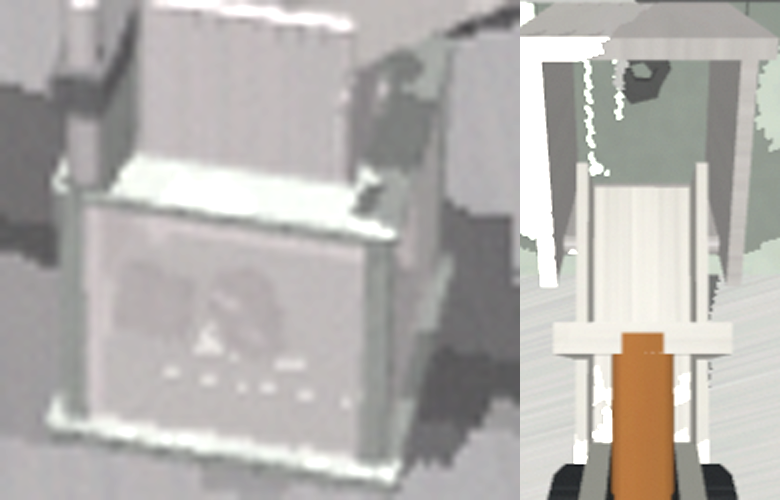

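Two dark shapes show low in the bin, with one nut visible through the mouth. The force step of ≈0.7 N at 24° suggests all four have left. I'll confirm by weighing just off the lip, and go back to the lip if any nut remains.

```bash
python3 - <<'E'
from h import *
z,d,*b=np.load('st2.npy');th=np.radians(d)
L=lambda z,th:pose(hop(.03,0,z),[-.085+(.03-SX),0,0],th)
env.move_linear(L(z+.03,th),rv(HY,th),speed=.05);env.wait(.3)
f=fz(50)-b;print('weight lost',f)
if f[2]<.58: env.move_linear(L(z,th),rv(HY,th),speed=.02);print('BACK')
else:
    snap('wrist','j1.png')
    env.move_linear(L(z+.10,0),rv(HY),speed=.08)
    env.move_linear(pose(hop(.085,0,.23),[-.085,0,0]),rv(HY),speed=.12)
    snap('wrist','j.png');snap('top','j2.png')
    im=cv2.imread('pics/j.png')[:200,180:380];t=cv2.imread('pics/j2.png')[130:260,290:420]
    cv2.imwrite('pics/k.png',np.hstack([cv2.resize(im,(400,400),interpolation=2),cv2.resize(t,(400,400),interpolation=2)]))
print(monitor.read_state()['time'])
E
```

```text
weight lost [-0.09835021  0.00633073  0.76219511]
33.325
```

View pics/k.png

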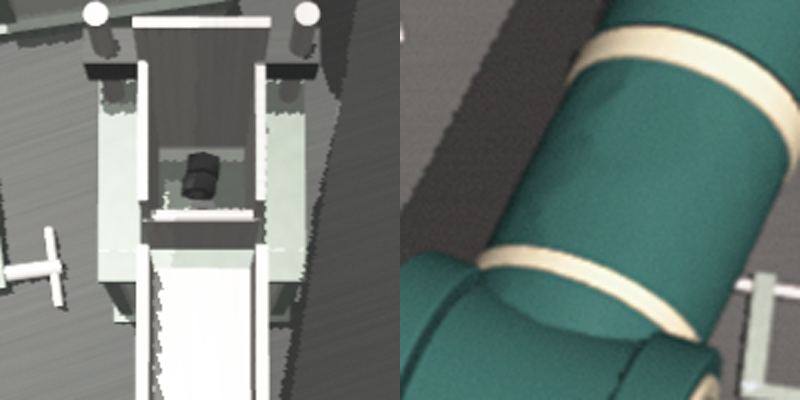

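```bash
python3 - <<'E'
from h import *
w=viewer.camera_params('wrist');s=viewer.camera_params('side')
loc=lambda X:R.from_euler('z',-HY).apply(X-HP).round(3)
for z in(.01,.03,.055,.1): print(z,'wrist',loc(at(w,(281,81),z)),loc(at(w,(280,91),z)),'side',loc(at(s,(272,273),z)),loc(at(s,(285,274.5),z)))
im=snap('side','l.png');c=im[170:310,220:330,::-1]
cv2.imwrite('pics/l2.png',cv2.resize(c,None,fx=5,fy=4.2,interpolation=2))
E
```

```text
0.01 wrist [-0.045  0.001  0.01 ] [-0.032 -0.     0.01 ] side [-0.037  0.007  0.01 ] [-0.006  0.009  0.01 ]
0.03 wrist [-0.036  0.001  0.03 ] [-0.024 -0.     0.03 ] side [-0.031 -0.017  0.03 ] [-0.    -0.016  0.03 ]
0.055 wrist [-0.026  0.001  0.055] [-0.014 -0.     0.055] side [-0.023 -0.048  0.055] [ 0.006 -0.046  0.055]
0.1 wrist [-0.006  0.001  0.1  ] [ 0.004 -0.     0.1  ] side [-0.009 -0.103  0.1  ] [ 0.018 -0.101  0.1  ]
```

View pics/l2.png

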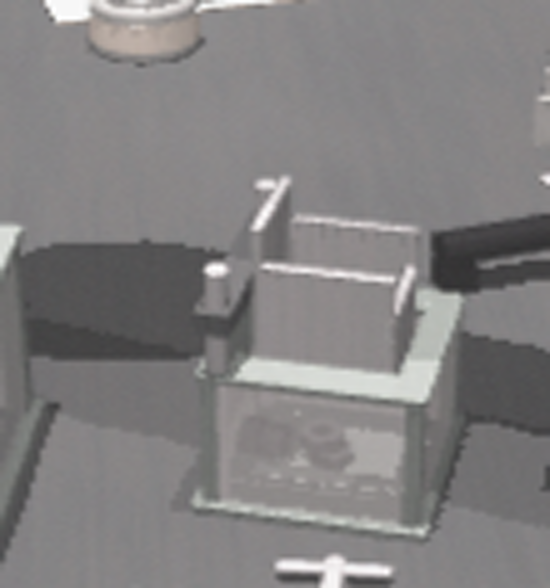

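Both views agree that the nuts lie low, on the bin floor at about z = 0.01, with hopper x from −0.04 to 0. Nothing is left in the mouth, and the weight loss confirms the chute is empty. Now put the chute back.

```bash
python3 - <<'E'
from h import *
T=CP+Rc(CY).apply(G)
env.move_linear(T+[0,0,.2],rv(CY),speed=.15)
env.move_linear(T+[0,0,.02],rv(CY),speed=.1); b=fz(10)
for z in(.01,.004,.002,.001,0,-.001):
    env.move_linear(T+[0,0,z],rv(CY),speed=.02); f=fz(6)-b;print(z,f.round(2))
    if f[2]>1.2:break
release();env.wait(.3);print(monitor.read_state()['gripper_width'])
env.move_linear(T+[0,0,.12],speed=.08);env.wait(.5)
snap('side','m0.png');snap('wrist','m1.png');s=monitor.read_state();print(s['time'],s['ft_force'],s['joint_vel'])
a=cv2.imread('pics/m0.png')[120:300,200:400];c=cv2.imread('pics/m1.png')
cv2.imwrite('pics/m.png',np.hstack([cv2.resize(a,(400,360),interpolation=2),c[:360,80:480]]))
E
```

```text
0.01 [-0.36  0.17  0.01]
0.004 [-0.12 -0.15 -0.04]
0.002 [-0.17  0.04  0.07]
0.001 [-0.6  -0.01 -0.03]
0 [-0.44  0.18  1.73]
0.08512366046380777
44.0917 [ 0.34617844 -0.57800612  0.58412369] [ 1.86924905e-04  8.03713233e-05  7.35907997e-04  1.49722457e-03
 -1.00249006e-03  1.75471881e-03 -1.36438741e-04]
```

View pics/m.png

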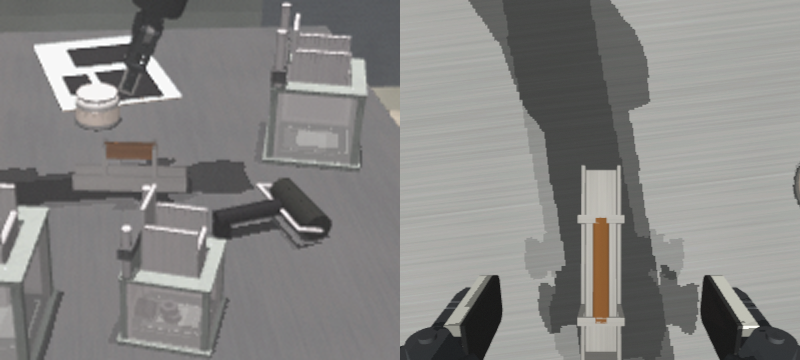

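The chute is level on the bench, empty and released. The nuts are in the bin, and the roller, tin and clamp look undisturbed.

```bash
python3 -c "
from h import *
env.close_job()"
```

```text
the job is handed in; nothing more can be done
```

The job is done and handed in at about 44 s of the 72 s allowed. The hand-in reports no verdict.

**What I did:**
- **Grasp:** I gripped the chute by its bar with the tool leaned back 20°, because a square grasp came close to joint limits when pouring.
- **Contact:** I lowered the spout onto the smallest hopper and felt the lip at about 0.126 m. I then pressed lightly, to about 2.3 N, with all four nuts still in the chute.
- **Pour:** I tipped the chute to 33° about the lip. Measured force averaged 2.7–3.9 N vertically and up to 3 N sideways, so about 4.5 N in total against the 10 N limit.
- **Return:** I set the chute back where it started on the bench, released it and moved the gripper clear.

**Last checks:**
- **Nuts:** The chute lost 0.76 N, a little more than the 0.67 N expected for four nuts but within the noise. The side and wrist views agree that the nuts are low on the bin floor, but I could not count all four separately.
- **Chute:** The final pictures show it empty, level and free of the gripper.
- **Other items:** The roller and ink tin look undisturbed in the last pictures. The clamp is outside the final crop, but its end looked unmoved in the earlier hopper views.

I viewed 11 pictures, one over the budget of 10.

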